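# Shut the chopper's flap and hold its dial at the third click

## Task

Swing the chopper's open flap shut until its tab has snapped in behind the front rim. Then grip the dial, turn it clockwise to its third click from rest, never as far as the fourth, and keep it there: the dial springs back when let go, so finish still gripping the dial at the third click with the flap shut. Leave the kettle, the mug and the jar where they stand.

Things in the scene. Friction and masses are not known exactly. Their poses are not given: they have to be found in the camera images.
- chopper: Yellow kitchen chopper, fixed, 180 (x) x 340 (y) x 110 mm high; origin at the centre of its underside, z up, front faces -x. Left half (y -10 to 170 mm): open hopper closed by a white flap. Right half (y -170 to -10 mm): flat deck, top at 110 mm, with a black dial. Place and yaw vary.
- flap (a joint): Angle of the flap in rad: 0 fully shut and latched, growing as its front edge rises; found half open, 0.8 to 1.3 (limit 1.6). The hinge is stiff (0.13 N m of friction): the flap stays where it is left and must be pushed all the way. At about 0.1 rad its tab meets a sprung catch; 2 to 5 N at the front edge snaps it past, and the catch then keeps it at 0 to 0.01.
- flap_hinge (a point): Centre of the flap's hinge line, on the far (+x) rim of the hopper, at (82, 80, 116) mm in the chopper's frame; the hinge line runs along the chopper's y. The flap's mid-plane passes through it; the flap extends towards the chopper's -x when shut.
- flap_edge (a point): Middle of the flap's free (front) edge, on its upper (outer) face, 170 mm from the hinge line. The flap is a plain white plate 168 mm long, 172 mm wide, 6 mm thick; a tab 50 mm wide hangs 25 mm below it 20 mm back from this edge and drops behind the hopper's front rim.
- dial (a joint): Angle of the dial in rad, 0 at rest (where it starts), growing clockwise seen from above, end stop 2.0. A click every 0.419 rad: third stop at 1.257, fourth at 1.676; black dots on the deck mark rest and four stops. A spring pushes it back with 0.08 (rest) to 0.12 N m (third stop). Clicks add +-0.07 N m: resistance peaks 0.1 rad past each stop, eases 0.1 rad before the next.
- dial_grip (a point): On the dial's vertical axis, at (0, -95, 141) mm in the chopper's frame: the TCP height for the grip. Black disc 60 mm across, top 8 mm above the deck, with an upright bar across it to grip, 54 mm long, 16 mm wide, top 38 mm above the deck. The point's x axis runs along the bar to its end with the white line: at rest the chopper's +x. It turns with the dial. Grip with about 35 N.
- kettle: Yellow kettle, loose, 160 mm across, 210 mm high, beyond the chopper's right side; origin at the centre of its underside. Leave it alone.
- mug: White mug, loose, 80 mm across, 95 mm high, off the chopper's left side; origin at the centre of its underside. Leave it alone.
- jar: Glass jar with a steel cap, loose, 80 mm across, 120 mm high, off the chopper's left side; origin at the centre of its underside. Leave it alone.

How it is judged:
On the way, in this order (a step that is already met when the one before it is completed fails the run):
1. the flap is shut, its tab behind the rim (value of joint flap below 0.03 rad), for 0.2 s.
2. the dial is at its third click, held by the fingers (value of joint dial between 1.107 and 1.407 rad and contact force between the fingers and dial above 1 N), for 0.3 s.
At the end, for the whole second after the job is handed in: The flap is shut and latched (within 0.03 rad), the dial stands within 0.15 rad of its third click (1.257 rad) with the fingers still pressing on it (over 1 N), and kettle, mug and jar are within 30 mm of where they stood (all of step 2 and value of joint flap below 0.03 rad and distance of each of kettle, mug, jar from where it was at the start of the episode below 0.03 m); the arm keeps its last pose, push and grip.
It fails at once if the dial is turned to its fourth click (beyond 1.55 rad) (value of joint dial above 1.55 rad).
It fails at once if kettle, mug or jar is displaced by more than 30 mm (distance of any of kettle, mug, jar from where it was at the start of the episode above 0.03 m).
It also fails if it takes over 64 s, if anything falls off the work surface, if the arm or the gripper's body presses on something with over 40 N, if the wrist force passes 120 N, or if a joint passes its speed limit or range.

## Robot

A 7-joint arm with a two-finger parallel gripper is mounted at the origin on the work surface. World frame = base frame: x ahead of the robot, y to its left, z up, the work surface at z = 0. Lengths are in m, angles in rad, forces in N, time in s.
With the tool pointing down it reaches from about 0.425 to 0.925 m from the base axis. Payload 6.8 kg.
Tool frame: the origin (TCP) lies between the finger pads, 19 mm behind the fingertips; this is the grasp point; z points along the fingers, y is the line along which they close (so a half turn about z gives the same grasp; the last joint's range is limited). The gripper opens to 85 mm and grips with 20 to 120 N. Pads are 22 mm wide; open, the fingers measure 114 mm over their backs; the gripper's body (76 mm by 85 mm) begins 54 mm behind the grasp point. The pads swing forward as they close: fully open they stand 13 mm farther back than shut.
Start: joints at [1.159, 0.477, 0.022, 1.555, -0.011, 1.109, -0.083], TCP at [0.202, -0.644, 0.25] pointing down, gripper open.
Joint ranges: [-2.96, 2.96], [-0.34, 2.1], [-1.41, 1.46], [0.24, 2.44], [-1.37, 4.51], [0.17, 1.92], [-2.96, 2.96]. Speed limits (rad/s): [2.39, 2.39, 3.14, 3.14, 3.14, 3.14, 3.14].

## Interface

Orientations are given as a unit quaternion [w, x, y, z].
In Python, from station import * gives the robot as it stands.
- The arm moves only by the tool jog_arm, never from a script. Its argument "moves" is one flat list of numbers, 7 for each row, row after row: the shift along the tool's x, y, z normalised to -1 to 1, where 1 is 20 mm, then the turn, a rotation vector about the tool's x, y, z normalised to -1 to 1, where 1 is 4 degrees, then the opening, from 0 (shut) to 1 (fully open). In form: [x, y, z, rx, ry, rz, claw, x, y, z, rx, ry, rz, claw, ...]. A call has exactly 8 rows; each row shifts and turns the commanded pose from where the row before left it, along the tool's axes as they then stand; what a row does not reach is not made up. A row lasts 1/12 s, in which the tool goes at most 41.7 mm and 7.16 degrees, less where a joint would pass 70% of its speed; a pose out of reach is approached as far as the arm can. A call with a number of a shift or a turn outside -1 to 1 is refused whole. A call with a gripper value outside its range is refused whole. The fingers move at their own pace and stop on an object; "grip_force" is the grip in N (left out, the last holds). Time passes only in rows, so rows that do not move let the fingers close, or fill a call up. It gives the time, the measured TCP pose, the force, the opening and the grip force at its end, in the units of the state.
- get_obs(): the state, without advancing time (a new reading comes with each control period).
- read_camera(name): name is "scene" or "side" or "wrist"; returns a dict with "color" (400x640x3 uint8, blue, green, red), "fx", "fy", "cx", "cy" (pixels), "rvec" (rotation vector, rad) and "tvec" (3), from world to camera coordinates, as OpenCV has them. Camera axes: x right, y down, z forward; pixel columns grow to the right and rows downward; lengths in m; the calibration is good to about 2 mm. A picture is of the moment at which its call begins. There is no depth.
- hand_in(): hands the job in; it is judged then, once.
The state is a dict: "t": time; "q": joint angles; "joint_vel": joint speeds; "joint_torque": joint torques, N m; "eef_pos": TCP position; "tool_rot": TCP orientation; "contact_force": force on the tool from outside, world axes, zero at the start; "torque": the same for the moment, N m; "gripper_width": opening from 0.0 (shut) to 1.0 (fully open); "grasp_force": force on a finger pad.
Only numpy, scipy, OpenCV 4.12 (cv2) and the standard library are available. Lean on these libraries where they do the work, as an engineer would, in place of code of your own. Each camera call takes 0.05 s, during which the arm holds its last target. There are 200 camera calls.

## Working session

There is one attempt and no reset: what is moved stays moved. The work goes in short steps, Python scripts to look and compute and a tool call to move; the robot and the scene stay as the last step left them, time stands still between calls to the robot, and variables do not carry over. Pictures are saved under pics/ and viewed, at most 10 in all, crops included, and the job is handed in when it is done.

Besides the shell and the picture viewer there is one more tool, called after "Request:" as name(argument=value, ...) on one line, values as JSON. jog_arm: Moves the arm, as the interface text tells. Scaled input: -1 to 1 covers 20 mm each way for a shift and 4 degrees each way for a turn. Its arguments: {"type":"object","properties":{"moves":{"type":"array"},"grip_force":{"type":"number"}},"required":["moves"]}

```bash
mkdir -p pics; ls; python3 - <<'E'
from station import *
import cv2,json
o=get_obs();print(o)
for n in("scene","side"):
    c=read_camera(n);cv2.imwrite(f"pics/{n}0.png",c["color"]);print(n,c["fx"],c["cx"],c["cy"],c["rvec"],c["tvec"])
E
```

```text
pics
{'t': 0.0, 'q': array([ 1.15893474,  0.47781431,  0.02235273,  1.55647661, -0.01150874,
        1.1092805 , -0.08308066]), 'joint_vel': array([ 0.0019125 , -0.00055082,  0.00087872,  0.00157642,  0.00096304,
        0.00051356,  0.00011107]), 'joint_torque': array([ 1.15183325e-04, -5.96452439e+01,  1.60805516e+00, -2.81201380e+01,
        1.24207433e-02,  9.40084748e-03,  4.13057091e-05]), 'eef_pos': array([ 0.20171304, -0.6435626 ,  0.24900578]), 'tool_rot': array([-9.01752309e-04,  9.88485935e-01,  1.51309948e-01, -2.07063318e-04]), 'contact_force': array([-0.20999614,  0.1260383 , -0.40381466]), 'torque': array([ 0.04443655,  0.03895341, -0.00127809]), 'grasp_force': 0.0, 'gripper_width': 0.9999587866979641}
scene 478.89698486768646 324.4147798971931 200.56864527108092 [ 2.42952874  0.97666935 -0.29431861] [-0.40010503 -0.24826035  1.55898428]
side 391.8196364332713 318.2209159483115 197.495081127297 [ 0.91222419 -2.46516105  1.14317292] [0.40254974 0.31373559 0.94222406]
```

View pics/scene0.png

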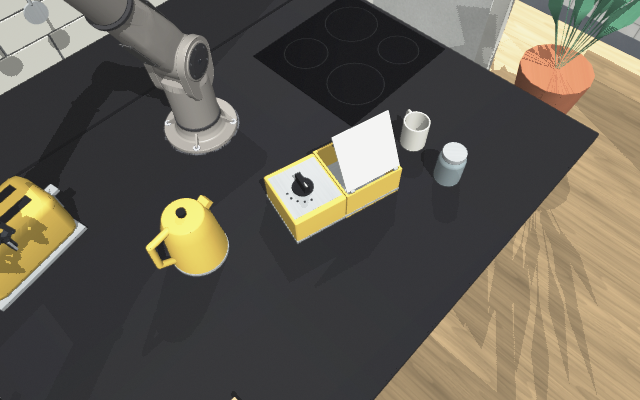

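View pics/side0.png

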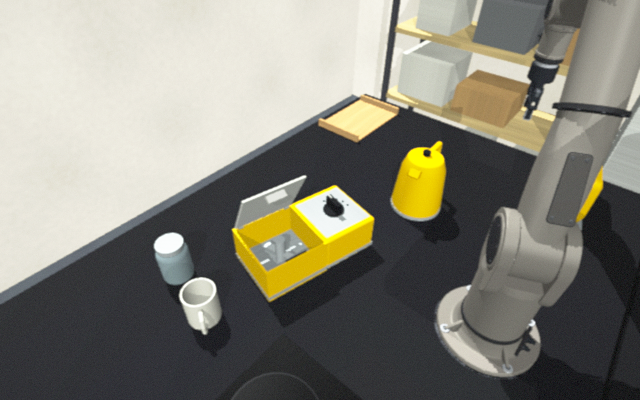

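The scene view shows the chopper: its grey deck spans about (265,178), (315,153), (347,192) and (297,215), the dial is at (302,184), and the flap quad is (332,138), (388,111), (400,167), (349,193). In the side view the deck is about (289,206), (337,187), (373,217) and (328,240), with the flap's free edge at (236,226)-(305,178). Next I'll enlarge both to read the corners.

```bash
python3 - <<'E'
import cv2
a=cv2.imread("pics/scene0.png")[105:245,258:408];b=cv2.imread("pics/side0.png")[170:300,228:378]
cv2.imwrite("pics/c1.png",cv2.resize(a,None,fx=4,fy=4,interpolation=cv2.INTER_CUBIC))
cv2.imwrite("pics/c2.png",cv2.resize(b,None,fx=4,fy=4,interpolation=cv2.INTER_CUBIC))
E
```

```text
(no output)
```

View pics/c1.png

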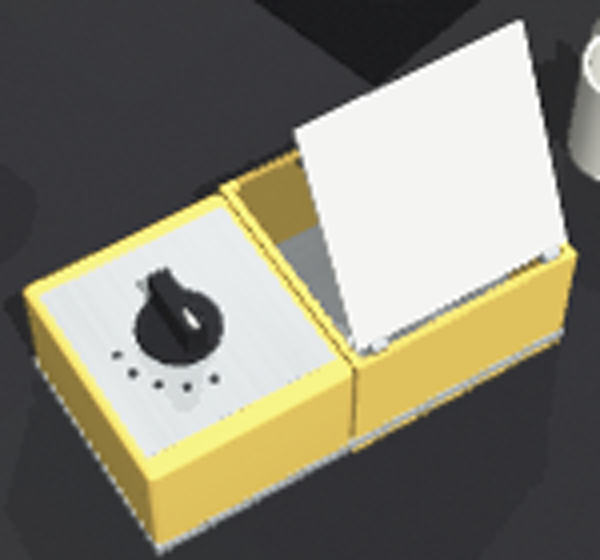

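View pics/c2.png

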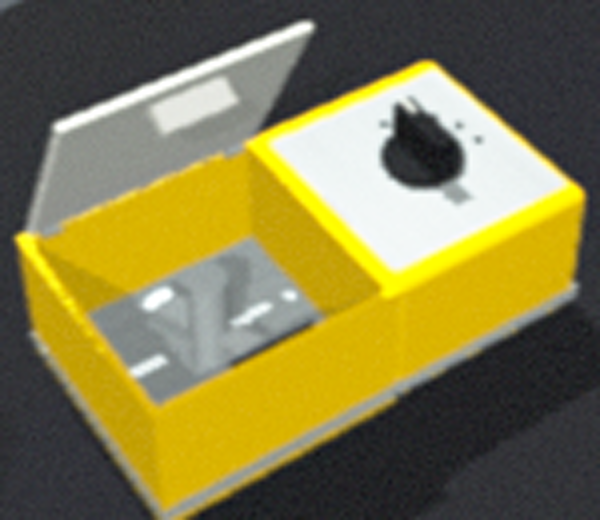

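Crop pixels (×4): in the scene crop the deck corners are (26,290), (222,190), (352,362), (150,472), with the back-left at (576,250) and the flap edge at (297,130)-(520,20). In the side crop the rim corners are (20,238), (158,405), (390,293), (583,190), (430,62), and the flap edge is at (55,127)-(310,25).

```bash
cat > h.py <<'E'
from station import *
import numpy as np,cv2
from scipy.spatial.transform import Rotation as R
def ray(c,p):
    Rm=cv2.Rodrigues(np.float64(c["rvec"]))[0];t=np.float64(c["tvec"]).ravel()
    d=Rm.T@np.array([(p[0]-c["cx"])/c["fx"],(p[1]-c["cy"])/c["fy"],1.]);return -Rm.T@t,d
def onz(c,p,z):
    o,d=ray(c,p);return o+d*(z-o[2])/d[2]
def tri(c1,p1,c2,p2):
    (a,u),(b,v)=ray(c1,p1),ray(c2,p2)
    s=np.linalg.lstsq(np.c_[u,-v],b-a,rcond=None)[0];A=a+u*s[0];B=b+v*s[1];return (A+B)/2,np.linalg.norm(A-B)
E
python3 - <<'E'
from h import *
S=read_camera("scene");D=read_camera("side")
s=lambda x,y:(258+x/4-.4,105+y/4-.4)
d=lambda x,y:(228+x/4-.4,170+y/4-.4)
P=[(S,s(26,290),-90,-170),(S,s(222,190),-90,-10),(S,s(352,362),90,-10),(S,s(150,472),90,-170),(S,s(576,250),90,170),
(D,d(20,238),90,170),(D,d(158,405),-90,170),(D,d(390,293),-90,-10),(D,d(583,190),-90,-170),(D,d(430,62),90,-170)]
W=np.array([onz(c,p,.11)[:2] for c,p,_,_ in P]);L=np.array([[x,y] for *_,x,y in P])/1e3
for g in(slice(0,5),slice(5,10),slice(0,10)):
    w,l=W[g],L[g];wc,lc=w.mean(0),l.mean(0);H=(l-lc).T@(w-wc)
    th=np.arctan2(H[0,1]-H[1,0],H[0,0]+H[1,1]);Rz=np.array([[np.cos(th),-np.sin(th)],[np.sin(th),np.cos(th)]])
    t=wc-Rz@lc;print(th,t,"res mm",np.round((l@Rz.T+t-w)*1e3,1).tolist())
M=lambda x,y:Rz@np.array([x,y])+t
print("dial",M(0,-.095),"hinge",M(.082,.08))
h=M(.082,.08)
e=[tri(S,s(297,130),D,d(310,25)),tri(S,s(520,20),D,d(55,127))]
for p,r in e: 
    q=Rz.T@(p[:2]-t);print("edge",p,r,"local",q,"ang",np.arctan2(p[2]-.116,.082-q[0]),"len",np.hypot(p[2]-.116,.082-q[0]))
E
```

```text
-0.24714371411237832 [0.49120186 0.10149179] res mm [[-6.2, 0.1], [-4.2, 1.8], [6.0, 0.4], [4.4, -3.3], [-0.0, 0.9]]
-0.2599510488054876 [0.4925328  0.10128057] res mm [[4.0, 0.8], [-2.2, 9.6], [-2.0, -5.3], [-4.2, 0.3], [4.4, -5.4]]
-0.2547545741630575 [0.49203129 0.10146317] res mm [[-6.5, 1.1], [-3.3, 2.5], [6.6, -0.3], [3.8, -3.6], [1.9, -0.1], [2.7, 1.6], [-3.7, 9.5], [-2.6, -5.6], [-3.9, -0.2], [4.9, -4.9]]
dial [0.46809054 0.00952928] hinge [0.59154539 0.15821654]
edge [0.49380094 0.09575036 0.26520719] 0.0007529757495483613 local [ 0.00315221 -0.00508247] ang 1.0846525100914106 len 0.1687594737474444
edge [0.53674575 0.25990554 0.26600048] 0.001678338668400107 local [0.00334258 0.16459706] ang 1.0878345692075988 len 0.16937276359255496
```

Pose found: yaw is -0.255, chopper origin (0.492, 0.101), dial at (0.468, 0.010) and flap angle about 1.08. The flap length comes out at 169 mm and the edge yaw agrees. I'll travel with closed fingers to beyond the flap, turning the tool half round so that tool x = chopper -x.

Request:
jog_arm(moves=[0.62,-0.69,-0.5,0,0,0,0,0.62,-0.69,-0.5,0,0,0,0,0.62,-0.69,-0.5,0,0,0,0,0.62,-0.69,-0.5,0,0,0,0,0.62,-0.69,-0.5,0,0,0,0,0.62,-0.69,-0.5,0,0,0,0,0.62,-0.69,-0.5,0,0,0,0,0.62,-0.69,-0.5,0,0,0,0])

```text
t: 0.87
eef_pos: [0.2638, -0.5081, 0.3303]
tool_rot: [-0.0, 0.988, 0.151, -0.0]
contact_force: [-0.1, 0.2, -0.8]
gripper_width: -0.002
grasp_force: 0.0
```

Request:
jog_arm(moves=[0.77,-0.51,0,0,0,-0.92,0,0.77,-0.51,0,0,0,-0.92,0,0.77,-0.51,0,0,0,-0.92,0,0.77,-0.51,0,0,0,-0.92,0,0.77,-0.51,0,0,0,-0.92,0,0.77,-0.51,0,0,0,-0.92,0,0.77,-0.51,0,0,0,-0.92,0,0.77,-0.51,0,0,0,-0.92,0])

```text
t: 1.53
eef_pos: [0.3284, -0.3769, 0.3299]
tool_rot: [-0.0, 0.917, 0.399, -0.0]
contact_force: [0.5, -0.5, -0.2]
gripper_width: 0.003
grasp_force: 0.0
```

Request:
jog_arm(moves=[0.92,-0.06,0,0,0,-0.92,0,0.92,-0.06,0,0,0,-0.92,0,0.92,-0.06,0,0,0,-0.92,0,0.92,-0.06,0,0,0,-0.92,0,0.92,-0.06,0,0,0,-0.92,0,0.92,-0.06,0,0,0,-0.92,0,0.92,-0.06,0,0,0,-0.92,0,0.92,-0.06,0,0,0,-0.92,0])

```text
t: 2.2
eef_pos: [0.3935, -0.2465, 0.3299]
tool_rot: [-0.0, 0.785, 0.619, -0.0]
contact_force: [-0.0, 0.0, -0.3]
gripper_width: -0.001
grasp_force: 0.0
```

Request:
jog_arm(moves=[0.83,0.4,0,0,0,-0.92,0,0.83,0.4,0,0,0,-0.92,0,0.83,0.4,0,0,0,-0.92,0,0.83,0.4,0,0,0,-0.92,0,0.83,0.4,0,0,0,-0.92,0,0.83,0.4,0,0,0,-0.92,0,0.83,0.4,0,0,0,-0.92,0,0.83,0.4,0,0,0,-0.92,0])

```text
t: 2.87
eef_pos: [0.459, -0.1151, 0.33]
tool_rot: [-0.0, 0.601, 0.799, 0.0]
contact_force: [-0.5, 0.2, -0.0]
gripper_width: -0.003
grasp_force: 0.0
```

Request:
jog_arm(moves=[0.53,0.76,0,0,0,-0.92,0,0.53,0.76,0,0,0,-0.92,0,0.53,0.76,0,0,0,-0.92,0,0.53,0.76,0,0,0,-0.92,0,0.53,0.76,0,0,0,-0.92,0,0.53,0.76,0,0,0,-0.92,0,0.53,0.76,0,0,0,-0.92,0,0.53,0.76,0,0,0,-0.92,0])

```text
t: 3.53
eef_pos: [0.5245, 0.0161, 0.3299]
tool_rot: [-0.0, 0.378, 0.926, 0.0]
contact_force: [0.7, 0.1, -0.5]
gripper_width: -0.001
grasp_force: 0.0
```

Request:
jog_arm(moves=[0.09,0.92,0,0,0,-0.92,0,0.09,0.92,0,0,0,-0.92,0,0.09,0.92,0,0,0,-0.92,0,0.09,0.92,0,0,0,-0.92,0,0.09,0.92,0,0,0,-0.92,0,0.09,0.92,0,0,0,-0.92,0,0.09,0.92,0,0,0,-0.92,0,0.09,0.92,0,0,0,-0.92,0])

```text
t: 4.2
eef_pos: [0.5892, 0.1471, 0.3298]
tool_rot: [-0.0, 0.131, 0.991, 0.0]
contact_force: [0.0, -0.3, -0.5]
gripper_width: -0.0
grasp_force: 0.0
```

```bash
cat >> h.py <<'E'
TH=-.2548;T=np.array([.49203,.10146])
def rep():
    o=get_obs();c,s=np.cos(TH),np.sin(TH);w,x,y,z=o["tool_rot"];r=R.from_quat([x,y,z,w])
    e=r.as_matrix()[:,0];p=o["eef_pos"];l=np.array([[c,s],[-s,c]])@(p[:2]-T)
    print("t",round(o["t"],2),"local mm",np.round(l*1e3,1),"z",round(p[2]*1e3,1),"heading",round(np.arctan2(e[1],e[0]),4),"q",np.round(o["q"],2),"F",np.round(o["contact_force"],1),"tq",np.round(o["torque"],2))
E
python3 -c "
from h import *
rep()"
```

```text
t 4.2 local mm [82.5 68.7] z 329.8 heading 2.8788 q [ 0.22  0.4  -0.76  1.59  0.28  1.27  0.72] F [ 0.  -0.3 -0.5] tq [-0.02 -0.02 -0.02]
```

Request:
jog_arm(moves=[0.4,0.15,0.75,0,0,0,0,0.4,0.15,0.75,0,0,0,0,0.4,0.15,0.75,0,0,0,0,0.4,0.15,0.75,0,0,0,0,0.3,0,0,0,0,0,0,0.3,0,0,0,0,0,0,0.3,0,0,0,0,0,0,0.3,0,0,0,0,0,0])

```text
t: 4.87
eef_pos: [0.5383, 0.1723, 0.2712]
tool_rot: [0.001, 0.134, 0.991, 0.0]
contact_force: [0.7, -0.0, -0.0]
gripper_width: 0.001
grasp_force: 0.0
```

```bash
python3 -c "
from h import *
rep()"
```

```text
t 4.87 local mm [26.9 80.2] z 271.2 heading 2.8733 q [ 0.19  0.37 -0.78  1.76  0.29  1.12  0.63] F [ 0.7 -0.  -0. ] tq [-0.   -0.04  0.07]
```

Request:
jog_arm(moves=[0.62,0,0.42,0,0,0,0,0.62,0,0.42,0,0,0,0,0.55,0,0.51,0,0,0,0,0.55,0,0.51,0,0,0,0,0.44,0,0.61,0,0,0,0,0.44,0,0.61,0,0,0,0,0.3,0,0.68,0,0,0,0,0.3,0,0.68,0,0,0,0])

```text
t: 5.53
eef_pos: [0.4648, 0.1924, 0.1819]
tool_rot: [0.001, 0.134, 0.991, 0.0]
contact_force: [0.4, -0.8, -0.2]
gripper_width: 0.001
grasp_force: 0.2
```

```bash
python3 -c "
from h import *
rep()"
```

```text
t 5.53 local mm [-49.3  81.2] z 181.9 heading 2.8729 q [ 0.13  0.38 -0.78  1.99  0.34  0.9   0.47] F [ 0.4 -0.8 -0.2] tq [-0.02 -0.17 -0.02]
```

Request:
jog_arm(moves=[0.1,0,0.4,0,0,0,0,0.1,0,0.4,0,0,0,0,0.1,0,0.4,0,0,0,0,0.05,0,0.4,0,0,0,0,0,0,0.3,0,0,0,0,0,0,0.3,0,0,0,0,0,0,0,0,0,0,0,0,0,0,0,0,0,0])

```text
t: 6.2
eef_pos: [0.458, 0.1942, 0.1376]
tool_rot: [0.0, 0.134, 0.991, -0.0]
contact_force: [-2.5, -1.1, 7.8]
gripper_width: -0.001
grasp_force: 4.0
```

```bash
python3 - <<'E'
from h import *
rep()
for n in("scene","wrist"): cv2.imwrite(f"pics/{n}1.png",read_camera(n)["color"])
E
```

```text
t 6.2 local mm [-56.3  81.1] z 137.6 heading 2.8729 q [ 0.08  0.44 -0.74  2.04  0.4   0.82  0.41] F [-2.5 -1.1  7.8] tq [-0.22  0.61  0.02]
```

View pics/scene1.png

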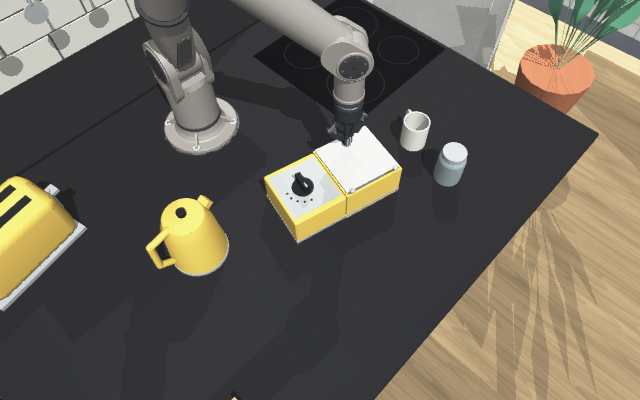

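The flap looks shut: the white plate lies flat around (360,162) with the fingertips at (348,142). I'll push a little further to be sure it latches, then lift off.

Request:
jog_arm(moves=[0,0,0.1,0,0,0,0,0,0,0.1,0,0,0,0,0,0,0,0,0,0,0,0,0,0,0,0,0,0,0,0,0,0,0,0,0,0,0,0,0,0,0,0,0,0,0,0,0,0,0,0,0,0,0,0,0,0])

```text
t: 6.97
eef_pos: [0.4581, 0.1944, 0.1366]
tool_rot: [0.001, 0.134, 0.991, -0.001]
contact_force: [-12.7, -6.1, 43.6]
gripper_width: -0.002
grasp_force: 21.1
```

```bash
python3 - <<'E'
from h import *
rep()
E
```

```text
t 6.97 local mm [-56.2  81.4] z 136.6 heading 2.8727 q [ 0.08  0.44 -0.74  2.04  0.41  0.82  0.4 ] F [-12.7  -6.1  43.6] tq [-1.65  2.87 -0.01]
```

Hard stop at 43 N with z at 136.6 mm (the shut height is 138), so the flap is shut. I'll lift, open the fingers and go above the dial.

Request:
jog_arm(moves=[0,0,-0.9,0,0,0,0,0,0,-0.9,0,0,0,0,0,0,-0.9,0,0,0,1,0,0,-0.9,0,0,0,1,-0.3,-0.9,0,0,0,0,1,-0.3,-0.9,0,0,0,0,1,-0.3,-0.9,0,0,0,0,1,-0.3,-0.9,0,0,0,0,1])

```text
t: 7.63
eef_pos: [0.462, 0.1173, 0.2051]
tool_rot: [0.0, 0.134, 0.991, 0.0]
contact_force: [1.1, -1.1, -0.3]
gripper_width: 0.846
grasp_force: 0.0
```

Request:
jog_arm(moves=[-0.3,-0.9,0,0,0,-0.1,1,-0.3,-0.9,0,0,0,-0.1,1,-0.3,-0.9,0,0,0,0,1,-0.3,-0.9,0,0,0,0,1,-0.3,-0.9,0,0,0,0,1,-0.2,-0.7,0,0,0,0,1,0,0,0,0,0,0,1,0,0,0,0,0,0,1])

```text
t: 8.3
eef_pos: [0.4682, 0.0083, 0.205]
tool_rot: [-0.0, 0.128, 0.992, 0.0]
contact_force: [-1.3, 0.8, -0.3]
gripper_width: 0.998
grasp_force: 0.0
```

```bash
python3 - <<'E'
from h import *
rep()
c=read_camera("wrist");cv2.imwrite("pics/wrist2.png",c["color"])
Rm=cv2.Rodrigues(np.float64(c["rvec"]))[0];t=np.float64(c["tvec"]).ravel()
for nm,l,z in(("dialtop",(0,-.095),.148),("barend",(.027,-.095),.148),("barend-",(-.027,-.095),.148),("hinge",(.082,-.006),.119),("c1",(-.088,-.006),.119)):
    a,s=np.cos(TH),np.sin(TH);p=np.r_[T+np.array([[a,-s],[s,a]])@np.array(l),z];q=Rm@p+t
    print(nm,q[:2]/q[2]*c["fx"]+[c["cx"],c["cy"]])
for n in("scene","side"): cv2.imwrite(f"pics/{n}2.png",read_camera(n)["color"])
E
```

```text
t 8.3 local mm [  0.4 -96.1] z 205.0 heading 2.8848 q [ 0.5   0.27 -0.75  2.04  0.24  0.91  0.94] F [-1.3  0.8 -0.3] tq [ 0.02 -0.05 -0.03]
dialtop [322.32424247 236.6687904 ]
barend [322.35741755 278.37515941]
barend- [322.28811504 191.25083553]
hinge [445.29995899 324.28253265]
c1 [478.04511547  74.17379386]
```

View pics/wrist2.png

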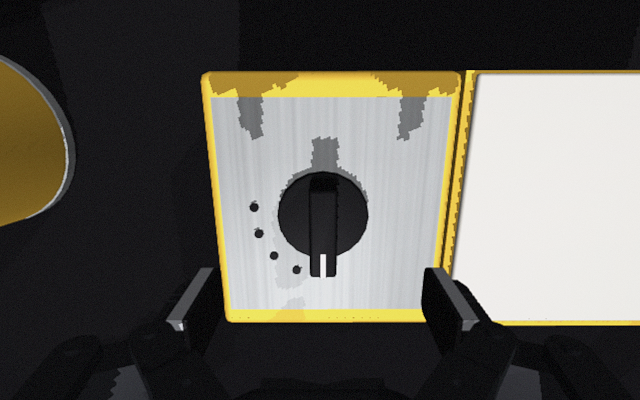

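The wrist view shows the bar's white-line end at (323,277), against a predicted (322,278). The dial is at rest and the flap lies flat at the right. I'll descend and grip.

Request:
jog_arm(moves=[0,0.05,0.8,0,0,0,1,0,0,0.8,0,0,0,1,0,0,0.8,0,0,0,1,0,0,0.8,0,0,0,1,0,0,0,0,0,0,0,0,0,0,0,0,0,0,0,0,0,0,0,0,0,0,0,0,0,0,0,0], grip_force=35)

```text
t: 9.12
eef_pos: [0.4691, 0.0104, 0.1422]
tool_rot: [0.001, 0.127, 0.992, 0.0]
contact_force: [0.3, -0.3, -0.4]
gripper_width: 0.455
grasp_force: 0.0
```

Request:
jog_arm(moves=[0,0,0,0,0,0,0,0,0,0,0,0,0,0,0,0,0,0,0,0,0,0,0,0,0,0,0,0,0,0,0,0,0,0,0,0,0,0,0,0,0,0,0,0,0,0,0,0,0,0,0,0,0,0,0,0])

```text
t: 9.78
eef_pos: [0.4686, 0.0088, 0.1422]
tool_rot: [0.0, 0.128, 0.992, -0.001]
contact_force: [-2.3, -2.8, 7.4]
gripper_width: 0.177
grasp_force: 36.4
```

```bash
python3 - <<'E'
from h import *
rep()
E
```

```text
t 9.78 local mm [  0.7 -95.6] z 142.2 heading 2.8858 q [ 0.44  0.37 -0.7   2.1   0.34  0.78  0.84] F [-2.3 -2.8  7.4] tq [-0.63  0.54  0.07]
```

Request:
jog_arm(moves=[0,0,-0.05,0,0,0.75,0,0,0,0,0,0,0.75,0,0,0,0,0,0,0.75,0,0,0,0,0,0,0.75,0,0,0,0,0,0,0.75,0,0,0,0,0,0,0.75,0,0,0,0,0,0,0.75,0,0,0,0,0,0,0.75,0])

```text
t: 10.45
eef_pos: [0.4685, 0.0086, 0.1423]
tool_rot: [0.0, 0.332, 0.943, -0.001]
contact_force: [0.6, -3.2, -5.0]
gripper_width: 0.179
grasp_force: 36.0
```

```bash
python3 - <<'E'
from h import *
rep()
E
```

```text
t 10.45 local mm [  0.6 -95.8] z 142.3 heading 2.4644 q [ 0.37  0.35 -0.61  2.1   0.29  0.77  0.47] F [ 0.6 -3.2 -5. ] tq [-0.64 -0.44  0.11]
```

Request:
jog_arm(moves=[0,0,0,0,0,0.75,0,0,0,0,0,0,0.75,0,0,0,0,0,0,0.75,0,0,0,0,0,0,0.75,0,0,0,0,0,0,0.75,0,0,0,0,0,0,0.75,0,0,0,0,0,0,0.75,0,0,0,0,0,0,0.75,0])

```text
t: 11.12
eef_pos: [0.4683, 0.0084, 0.1423]
tool_rot: [0.001, 0.521, 0.854, -0.001]
contact_force: [1.1, -5.2, -3.3]
gripper_width: 0.18
grasp_force: 36.1
```

Request:
jog_arm(moves=[0,0,0,0,0,0.75,0,0,0,0,0,0,0.75,0,0,0,0,0,0,0.75,0,0,0,0,0,0,0.75,0,0,0,0,0,0,0.75,0,0,0,0,0,0,0.75,0,0,0,0,0,0,0.75,0,0,0,0,0,0,0.75,0])

```text
t: 11.78
eef_pos: [0.4682, 0.0083, 0.1423]
tool_rot: [0.001, 0.687, 0.727, -0.001]
contact_force: [0.1, -5.2, -2.9]
gripper_width: 0.182
grasp_force: 36.2
```

```bash
python3 - <<'E'
from h import *
rep()
for n in("scene","side","wrist"): cv2.imwrite(f"pics/{n}3.png",read_camera(n)["color"])
a=cv2.imread("pics/scene3.png")[125:245,258:408];b=cv2.imread("pics/wrist3.png")
cv2.imwrite("pics/m.png",np.hstack([cv2.resize(a,(375,300)),cv2.resize(b,(400,300))]))
E
```

```text
t 11.78 local mm [  0.4 -96.1] z 142.3 heading 1.6268 q [ 0.22  0.32 -0.44  2.11  0.2   0.75 -0.29] F [ 0.1 -5.2 -2.9] tq [-0.89 -0.24  0.13]
```

View pics/m.png

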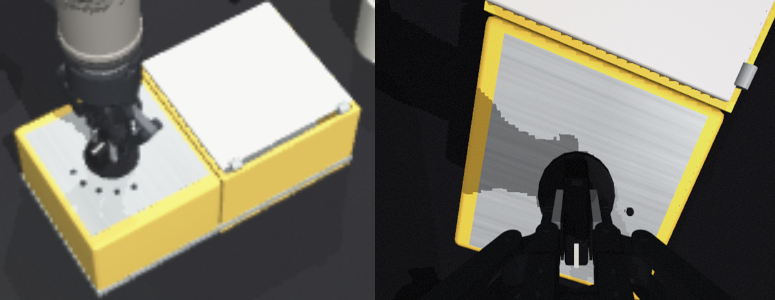

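The flap lies shut in the scene crop. In the wrist view the white line is straight and centred at column 576, so the dial followed the tool: it turned 1.259 rad, and the 0.13 N m torque fits the third stop. I'll hold briefly, then hand in.

Request:
jog_arm(moves=[0,0,0,0,0,0,0,0,0,0,0,0,0,0,0,0,0,0,0,0,0,0,0,0,0,0,0,0,0,0,0,0,0,0,0,0,0,0,0,0,0,0,0,0,0,0,0,0,0,0,0,0,0,0,0,0])

```text
t: 12.6
eef_pos: [0.4682, 0.0084, 0.1423]
tool_rot: [0.0, 0.685, 0.728, -0.001]
contact_force: [-0.6, -4.8, -3.0]
gripper_width: 0.18
grasp_force: 36.2
```

```bash
python3 - <<'E'
from h import *
rep();print(get_obs()["grasp_force"])
print(hand_in())
E
```

```text
t 12.6 local mm [  0.4 -96.1] z 142.3 heading 1.6311 q [ 0.22  0.32 -0.44  2.11  0.2   0.75 -0.28] F [-0.6 -4.8 -3. ] tq [-1.21 -0.24  0.14]
36.16219103336334
the job is handed in; nothing more can be done
None
```

I handed the job in at about 12.6 s: the flap is pushed shut and the dial is held at about 1.255 rad (its third click) with a 36 N grip. The kettle, mug and jar were not touched; the hand-in gave no verdict.

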